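Hold up the colour reference bar

ROBOT

A 7-joint arm with a two-finger parallel gripper is mounted at the origin on a cart in front of the work surface, level with it; the furniture and walls round the work are solid. World frame = base frame: x ahead of the robot, y to its left, z up, the work surface at z = 0. Lengths are in m, angles in rad, forces in N, time in s.
With the tool pointing down it reaches from about 0.35 to 0.9 m from the base axis. Payload 8.1 kg.
Tool frame: the origin (TCP) lies where the fingers leave the gripper's body, on its centre line; the fingertips stand 66 mm ahead of it and the grasp point (between the pads) lies 47 mm ahead of it; z points along the fingers, y is the line along which they close (so a half turn about z gives the same grasp; the last joint's range is limited). The gripper opens to 92 mm and grips with 3 to 60 N. Pads are 19 mm wide; open, the fingers measure 130 mm over their backs; the gripper's body (75 mm by 190 mm) begins 47 mm behind the grasp point.
Start: joints at [1.02, 0.434, 0.025, 1.573, -0.012, 1.134, -0.075], TCP at [0.271, -0.563, 0.292] pointing down, gripper open.
Joint ranges: [-2.62, 2.62], [-0.44, 2.09], [-1.27, 1.32], [0.08, 2.57], [-1.32, 4.46], [0.12, 2], [-2.74, 2.74]. Speed limits (rad/s): [2.22, 2.22, 3.01, 3.01, 3.14, 3.14, 3.14].

INTERFACE

Orientations are given as a rotation vector (axis times angle).
In Python, from cell import arm gives the robot as it stands.
- The arm moves only by the tool send_rows, never from a script. Its argument "motion" is text: rows parted by semicolons, each of 7 numbers parted by spaces: the closure, from 0 (fully open) to 1 (shut), then the shift along the world's x, y, z in m, then the turn, a rotation vector about the world's x, y, z in degrees. A call has 1 to 5 rows; each row shifts and turns the commanded pose from where the row before left it; what a row does not reach is not made up. A row lasts 1/8 s, in which the tool goes at most 62.5 mm and 10.7 degrees, less where a joint would pass 70% of its speed; a pose out of reach is approached as far as the arm can. A call is refused whole if a number of a shift passes 0.0625 or a number of a turn 10.7, either way. A call with a gripper value outside its range is refused whole. The fingers move at their own pace and stop on an object; "force" is the grip in N (left out, the last holds). Time passes only in rows, so rows that do not move let the fingers close. It gives the time, the measured TCP pose, the force, the opening and the grip force at its end, in the units of the state.
- arm.observe(): the state, without advancing time (a new reading comes with each control period).
- arm.get_image(name): name is "scene" or "top" or "wrist"; returns (picture, depth): 480x640x3 uint8, blue, green, red; 480x640 float32, m along the optical axis (not along the pixel's ray), 0 where there is no reading.
- arm.camera_model(name): a dict with "fx", "fy", "cx", "cy" (pixels), "view" (4x4, takes a point from world to camera coordinates). Camera axes: x right, y down, z forward; pixel columns grow to the right and rows downward; lengths in m; the calibration is good to about 2 mm. A picture is of the moment at which its call begins: read the wrist's pose just before it. camera_model takes no time and is no camera call; for the wrist camera it gives the pose at the moment of the call.
- arm.sign_off(): hands the job in; it is judged then, once.
The state is a dict: "clock": time; "joints": joint angles; "dq": joint speeds; "joint_efforts": joint torques, N m; "position": TCP position; "ee_rot": TCP orientation; "force": force on the tool from outside, world axes, zero at the start; "ft_torque": the same for the moment, N m; "width": opening from 0.0 (shut) to 1.0 (fully open); "gripper_force": force on a finger pad.
Only numpy, scipy, OpenCV 4.12 (cv2) and the standard library are available. Lean on these libraries where they do the work, as an engineer would, in place of code of your own. Each camera call takes 0.05 s, during which the arm holds its last target. There are 200 camera calls.

TASK

The colour reference bar stands upright in its stand on the desk. Draw it straight up out of the slot, then tip it back to about 45 degrees, halfway between upright and flat, with its colour patches facing up at a slant, and finish still holding it like that, steady, with every part of it more than 10 cm above the desk and clear of the stand. The bar scratches and bends easily, so grip it with no more than 20 N, and leave the other things on the desk undisturbed.

Things in the scene. Friction and masses are not known exactly. Their poses are not given: they have to be found in the camera images.
- colour_bar: Colour reference bar: rigid plastic block, about 0.06 kg, black, colour patches on one broad face. Origin: middle of the plain back face. x: across its 34 mm width; y: along its 190 mm length to the end uppermost at the start; z: its 10 mm thickness, back to patches. Starts upright in the slot (y up), patches to the robot within 20 degrees; lower end 12, top 202 mm above the desk.
- bar_low_end (a point): Middle of the bar's lower end face (95 mm from the bar's middle, along its -y).
- bar_top_end (a point): Middle of the bar's top end face (95 mm from the bar's middle, along its +y).
- bar_stand: The bar's stand, fixed: dark foot plate 100 x 120 x 8 mm (x, y, z), on it an aluminium block 50 x 80 mm, its top 60 mm above the desk. Origin: centre of the underside, z up. One upright slot in the block, 13 mm in x, 37 mm in y, 48 mm deep, its floor 12 mm above the desk. The bar stands in it with 1.5 mm of play each side.
- slot_mouth (a point): Centre of the slot's mouth, at the top of the stand's block, 60 mm above the desk. Fixed and tall beyond the stand: a big monitor behind and to the right, two upright binders behind on the left, a framed light tent on the left; room to work is towards the robot.
- pen_cup: Bystander: black pen cup with pens, 82 mm across, 162 mm high with the pens; origin at the centre of its underside.
- mug: Bystander: white mug with a handle, 92 x 123 mm, 95 mm high; origin at its underside.
- stapler: Bystander: red and black stapler, 34 x 131 mm, 46 mm high; origin at the centre of its underside.
- packing_tape: Bystander: roll of cream packing tape lying flat, 106 mm across, 50 mm high; origin at the centre of its underside.
- label_box: Bystander: white carton, 94 x 90 mm, 100 mm high; origin at the centre of its underside.
- usb_disk: Bystander: flat black portable disk, 76 x 115 mm, 14 mm high; origin at the centre of its underside.
Things that resemble listed ones, but are neither listed nor needed, are in the scene too. There is more than one size of the colour_bar; the job needs the smaller. What is shaped like the bar_stand but blue is not meant.

How it is judged:
On the way:
1. the bar is drawn up out of the slot in the gripper, still roughly upright (within 30 degrees) (z of bar_low_end in the frame of slot_mouth above 0 m and angle between colour_bar's own y axis and vertical below 0.52 rad and contact force between the fingers and colour_bar above 0.5 N), for 0.05 s.
At the end, for the whole second after the job is handed in: The gripper still holds the bar, still: its length and its patch face both lean 30 to 60 degrees from the vertical, patches upward, both ends more than 10 cm above the desk, touching neither the stand nor any bystander (angle between colour_bar's own z axis and vertical between 0.52 and 1.05 rad and angle between colour_bar's own y axis and vertical between 0.52 and 1.05 rad and height (world z) of each of bar_low_end, bar_top_end above 0.1 m and contact force between the fingers and colour_bar above 0.5 N and contact force between colour_bar and bar_stand below 0.1 N and contact force between colour_bar and pen_cup below 0.1 N and contact force between colour_bar and mug below 0.1 N and contact force between colour_bar and label_box below 0.1 N and linear speed of colour_bar below 0.03 m/s and angular speed of colour_bar below 0.2 rad/s); the arm keeps its last pose, push and grip.
It fails at once if the bar is squeezed with more than 25 N by either finger (50 N for both together) (contact force between the fingers and colour_bar above 50 N).
It fails at once if one of the other listed things is shifted by more than 3 cm or knocked over (distance of any of pen_cup, mug, stapler, packing_tape, label_box, usb_disk from where it was at the start of the episode above 0.03 m or angle between any of pen_cup, mug, stapler, packing_tape, label_box, usb_disk's own z axis and vertical above 0.35 rad).
It also fails if it takes over 45 s, if anything falls off the work surface, if the arm or the gripper's body presses on something with over 40 N, if the wrist force passes 120 N, or if a joint passes its speed limit or range.

## Working session

There is one attempt and no reset: what is moved stays moved. The work goes in short steps, Python scripts to look and compute and a tool call to move; the robot and the scene stay as the last step left them, time stands still between calls to the robot, and variables do not carry over. Pictures are saved under pics/ and viewed, at most 10 in all, crops included, and the job is handed in when it is done.

Besides the shell and the picture viewer there is one more tool, called after "Call:" by a JSON object that holds its "api" and its "payload", one argument or row to a line. send_rows: Moves the arm, as the interface text tells. Its arguments: {"type":"object","properties":{"motion":{"type":"string"},"force":{"type":"number"}},"required":["motion"]}

```bash
mkdir -p pics; python3 - <<'E'
from cell import arm
import cv2,numpy as np
print(arm.observe())
for n in("scene","top"):
    i,d=arm.get_image(n);cv2.imwrite(f"pics/{n}0.png",i);np.save(f"pics/{n}0.npy",d);print(n,arm.camera_model(n))
E
```

```text
{'clock': 0.0, 'joints': array([ 1.02038667,  0.43523443,  0.02500272,  1.57407681, -0.01159265,
        1.13400946, -0.07510855]), 'dq': array([-0.0006662 , -0.00027981, -0.00047408, -0.00010581,  0.00027387,
       -0.00052158, -0.00133721]), 'joint_efforts': array([ 1.03623090e-03, -6.67848158e+01,  9.86110680e-01, -3.14470911e+01,
       -6.03797031e-02,  4.28106403e-02,  2.70364071e-04]), 'position': array([ 0.27038651, -0.56303969,  0.29144598]), 'ee_rot': array([-3.06174543e+00, -6.97065945e-01,  7.98327926e-04]), 'force': array([-0.14150897,  0.09509404,  0.22323831]), 'ft_torque': array([-0.04161691,  0.01074102, -0.02258507]), 'gripper_force': 0.0, 'width': 1.0013543956857551}
scene {'fx': 558.093137016655, 'fy': 558.093137016655, 'cx': 313.70476286105634, 'cy': 249.46841075186805, 'view': array([[ 0.71351852, -0.70029418,  0.02189467, -0.47109492],
       [-0.41965219, -0.45218348, -0.78703376,  0.30953548],
       [ 0.56105557,  0.55237502, -0.61652128,  1.40325615],
       [ 0.        ,  0.        ,  0.        ,  1.        ]])}
top {'fx': 492.5993852847439, 'fy': 492.5993852847439, 'cx': 324.09410167406486, 'cy': 242.4104974290858, 'view': array([[ 0.01473071, -0.99976966,  0.01560904, -0.13117536],
       [-0.98812941, -0.01694304, -0.1526866 ,  0.56542332],
       [ 0.15291589, -0.01317457, -0.98815139,  1.14080319],
       [ 0.        ,  0.        ,  0.        ,  1.        ]])}
```

View pics/scene0.png

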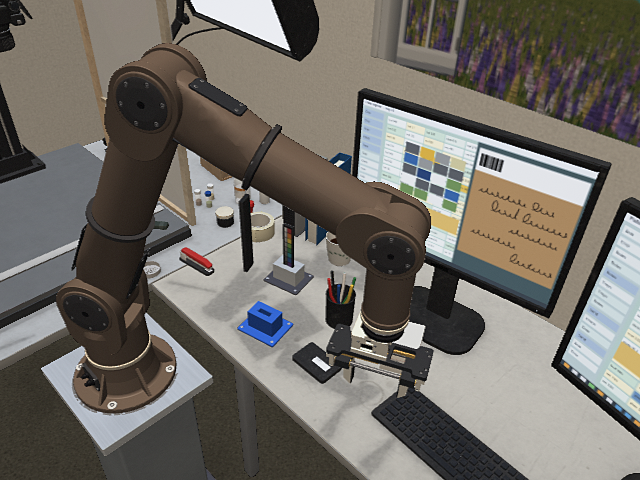

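View pics/top0.png

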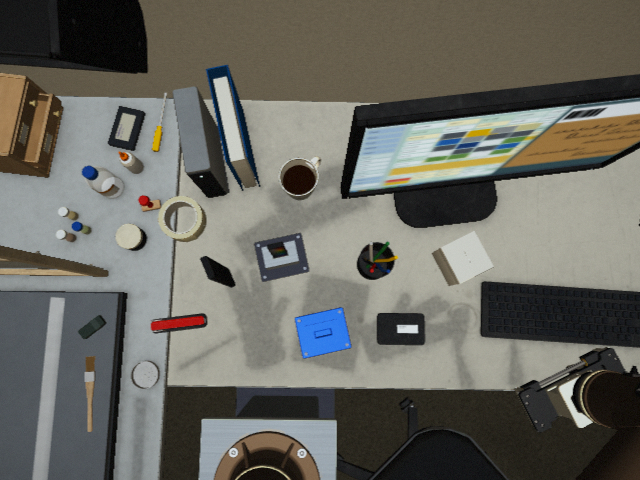

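The scene shows two bars. One has colour patches and stands in the grey aluminium stand, at scene (290,245) and top (278,250). The other is larger, black and free-standing, at scene (245,232) and top (217,271). The blue stand at top (323,332) is the decoy. The bar in the aluminium stand fits the description, so I'll confirm it in a crop and measure it.

```bash
cat > h.py <<'E'
from cell import arm
import cv2,numpy as np
def cloud(d,m):
    v,u=np.mgrid[:480,:640]; c=np.stack([(u-m["cx"])/m["fx"]*d,(v-m["cy"])/m["fy"]*d,d,np.ones_like(d)],-1)
    p=(c@np.linalg.inv(m["view"]).T)[...,:3]; p[d<=0]=np.nan; return p
E
python3 - <<'E'
from h import *
a=cv2.imread("pics/scene0.png")[180:300,220:340];b=cv2.imread("pics/top0.png")[210:300,190:330]
a=cv2.resize(a,(400,400),interpolation=cv2.INTER_CUBIC);b=cv2.resize(b,(400,257),interpolation=cv2.INTER_CUBIC)
b=cv2.copyMakeBorder(b,0,143,0,0,0);cv2.imwrite("pics/crop.png",np.hstack([a,b]))
P=cloud(np.load("pics/top0.npy"),arm.camera_model("top"))
def rect(u0,u1,v0,v1,z0,z1,name):
    q=P[v0:v1,u0:u1].reshape(-1,3);q=q[(q[:,2]>z0)&(q[:,2]<z1)]
    if len(q)>5:
        r=cv2.minAreaRect((q[:,:2]*1000).astype(np.float32));print(name,len(q),r,np.median(q,0).round(4),'max',q.max(0).round(3),'min',q.min(0).round(3))
rect(250,315,225,285,.19,.22,"bar top"); rect(250,315,225,285,.05,.07,"block"); rect(250,315,225,285,.004,.014,"foot")
rect(250,315,225,285,.07,.22,"bar all")
rect(195,240,250,290,.02,.4,"big bar"); rect(350,400,230,285,.02,.3,"pen cup");rect(275,325,150,202,.02,.3,"mug")
rect(160,262,60,205,.05,.5,"binders");rect(155,210,190,245,.02,.3,"tape");rect(145,212,308,335,.02,.3,"stapler")
rect(295,355,300,360,.02,.3,"blue");rect(0,112,240,290,.02,.7,"tent"); rect(340,500,90,200,.1,.7,"monitor")
# scene cloud for patch face
S=cloud(np.load("pics/scene0.npy"),arm.camera_model("scene"))
q=S[215:275,278:302].reshape(-1,3);q=q[(q[:,2]>.08)&(q[:,2]<.19)&(abs(q[:,0]-.5)<.15)]
print(len(q),q.min(0),q.max(0))
q=q[abs(q[:,0]-np.median(q[:,0]))<.02]
c=q.mean(0);w,s,vt=np.linalg.svd(q-c);print(c,s,vt)
r=cv2.minAreaRect((q[:,:2]*1000).astype(np.float32));print(r)
E
```

```text
bar top 93 ((535.5877075195312, -18.53787612915039), (10.482746124267578, 33.577423095703125), 13.367136001586914) [ 0.5354 -0.0182  0.202 ] max [ 0.543 -0.001  0.207] min [ 0.527 -0.035  0.19 ]
block 528 ((535.66943359375, -18.39779281616211), (50.37522506713867, 80.13887786865234), 14.161632537841797) [ 0.5285 -0.0265  0.0604] max [0.568 0.024 0.07 ] min [ 0.502 -0.061  0.05 ]
foot 1245 ((542.1577758789062, -19.026405334472656), (147.5436248779297, 158.1853485107422), 1.025406837463379) [ 0.5235 -0.0233  0.0081] max [0.617 0.06  0.014] min [ 0.467 -0.099  0.004]
bar all 219 ((535.4322509765625, -18.632762908935547), (10.69153881072998, 33.663658142089844), 13.809383392333984) [ 0.5325 -0.02    0.177 ] max [ 0.543 -0.001  0.207] min [ 0.527 -0.036  0.073]
big bar 556 ((482.251220703125, 107.09342956542969), (46.33011245727539, 14.42701244354248), 24.31696891784668) [0.48   0.1016 0.2007] max [0.505 0.121 0.261] min [0.459 0.092 0.021]
pen cup 770 ((521.94921875, -241.9698486328125), (80.43328857421875, 80.14952087402344), 45.07909393310547) [ 0.5228 -0.2474  0.0863] max [ 0.562 -0.2
[... 1016 characters left out ...]
242188), (254.28199768066406, 86.54900360107422), 89.66046905517578) [0.488  0.4073 0.1733] max [0.566 0.657 0.422] min [0.479 0.403 0.02 ]
monitor 13931 ((669.6057739257812, -317.19189453125), (30.584285736083984, 332.583740234375), 7.986060619354248) [ 0.657  -0.2674  0.484 ] max [ 0.687 -0.151  0.615] min [ 0.633 -0.484  0.215]
330 [ 0.52314933 -0.03749867  0.08035968] [0.54495215 0.00149629 0.18995503]
[ 0.5323315  -0.02039074  0.13591581] [0.57681662 0.19132259 0.05605968] [[ 0.00388835  0.01232565 -0.99991648]
 [ 0.26691031 -0.9636604  -0.0108408 ]
 [ 0.96371353  0.26684586  0.00703689]]
((531.220703125, -18.796430587768555), (17.610973358154297, 37.92147445678711), 24.078968048095703)
```

View pics/crop.png

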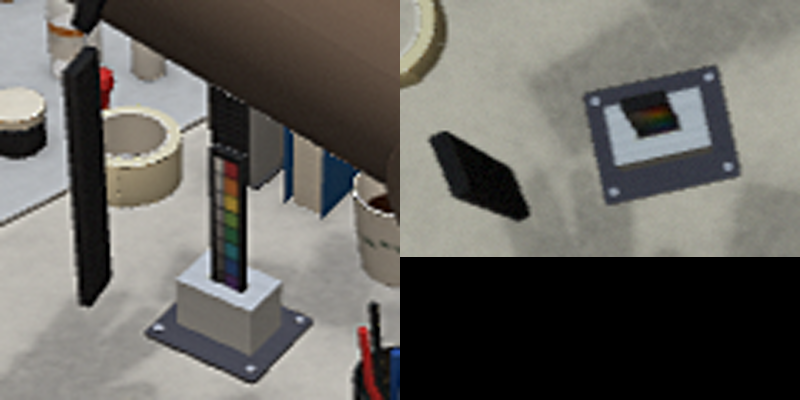

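The crop confirms it: the smaller bar with patches sits in the aluminium stand, patches facing the robot with about 14° of yaw. The larger black bar stands free at (0.48, 0.107). I'll grip the bar's edges with the tool pointing forward and 45° down, then tip it until the tool points straight down.

```bash
cat >> h.py <<'E'
from scipy.spatial.transform import Rotation as R
a=np.radians(14.2);u=np.array([np.cos(a),np.sin(a),0]);up=np.array([0,0,1.]);n=np.cross(up,u)
C=np.array([.5355,-.0185,.125])
def goal(pitch,back=0,s=1):
    z=np.cos(pitch)*u-np.sin(pitch)*up; y=s*n; Rg=R.from_matrix(np.stack([np.cross(y,z),y,z],1))
    return Rg,C-(.047+back)*z
def report(pitch,back):
    o=arm.observe();R0=R.from_rotvec(o["ee_rot"])
    for s in(1,-1):
        Rg,p=goal(pitch,back,s);print(s,"dpos",(p-o["position"]).round(4),"drot",np.degrees((Rg*R0.inv()).as_rotvec()).round(2))
    print(o["clock"],o["position"].round(4),o["joints"].round(3),o["width"],o["gripper_force"],o["force"].round(1))
E
python3 -c "
from h import *
report(np.pi/4,.12);report(np.pi/4,0);report(np.pi/2,.1);print(R.from_rotvec(arm.observe()['ee_rot']).as_matrix().round(2))"
```

```text
1 dpos [ 0.1506  0.5156 -0.0484] drot [-61.17 -22.3  156.44]
-1 dpos [ 0.1506  0.5156 -0.0484] drot [ 15.29 -42.41 -10.89]
0.1 [ 0.2704 -0.563   0.2915] [ 1.02   0.435  0.025  1.574 -0.012  1.134 -0.075] 1.0005353314118404 0.0 [ 0.2 -0.4  0.9]
1 dpos [ 0.2328  0.5364 -0.1333] drot [-61.17 -22.3  156.44]
-1 dpos [ 0.2328  0.5364 -0.1333] drot [ 15.29 -42.41 -10.89]
0.1 [ 0.2704 -0.563   0.2915] [ 1.02   0.435  0.025  1.574 -0.012  1.134 -0.075] 1.0005353314118404 0.0 [ 0.2 -0.4  0.9]
1 dpos [ 0.2651  0.5445 -0.0195] drot [ 5.0000e-02 -1.1000e-01  1.6854e+02]
-1 dpos [ 0.2651  0.5445 -0.0195] drot [ -0.07  -0.04 -11.46]
0.1 [ 0.2704 -0.563   0.2915] [ 1.02   0.435  0.025  1.574 -0.012  1.134 -0.075] 1.0005353314118404 0.0 [ 0.2 -0.4  0.9]
[[ 0.9   0.43 -0.  ]
 [ 0.43 -0.9   0.  ]
 [-0.   -0.   -1.  ]]
```

Call:
{"api": "send_rows", "payload": {
  "motion": "0 0.01 0.02 0.03 0 0 0;0 0.01 0.045 0.03 0 0 0;0 0.01 0.05 0 0 0 0;0 0.01 0.05 0 0 0 0;0 0.01 0.05 0 0 0 0",
  "force": 12
}}

```text
clock: 0.72
position: [0.3206, -0.3466, 0.352]
ee_rot: [-3.063, -0.697, 0.0]
force: [1.0, -0.3, 0.8]
width: 1.0
gripper_force: 0.0
```

Call:
{"api": "send_rows", "payload": {
  "motion": "0 0.01 0.05 0 1.9 -5.3 -1.35;0 0.01 0.05 0 1.9 -5.3 -1.35;0 0.01 0.05 0 1.9 -5.3 -1.35;0 0.01 0.05 0 1.9 -5.3 -1.35;0 0.01 0.05 0 1.9 -5.3 -1.35"
}}

```text
clock: 1.35
position: [0.3705, -0.0969, 0.3522]
ee_rot: [-2.951, -0.486, -0.749]
force: [0.6, 0.5, 0.3]
width: 1.0
gripper_force: 0.0
```

Call:
{"api": "send_rows", "payload": {
  "motion": "0 0.01 0.03 0 1.9 -5.3 -1.35;0 0.01 0.015 0 1.9 -5.3 -1.35;0 0 0 0 1.9 -5.3 -1.35;0 0 0 0 0 0 0;0 0 0 0 0 0 0"
}}

```text
clock: 1.98
position: [0.3908, -0.0532, 0.3525]
ee_rot: [-2.8, -0.352, -1.157]
force: [1.1, 0.4, 0.8]
width: 1.001
gripper_force: 0.0
```

```bash
python3 -c "
from h import *
report(np.pi/4,.12);report(np.pi/4,.0)"
```

```text
1 dpos [ 0.0303  0.0057 -0.1094] drot [-123.16  -31.03  127.29]
-1 dpos [ 0.0303  0.0057 -0.1094] drot [ 0.21 -0.08 -0.07]
1.975 [ 0.3908 -0.0532  0.3525] [ 0.456 -0.257 -0.138  2.431 -1.047  0.485 -0.174] 1.0011039354591236 0.0 [1.1 0.4 0.8]
1 dpos [ 0.1125  0.0266 -0.1942] drot [-123.16  -31.03  127.29]
-1 dpos [ 0.1125  0.0266 -0.1942] drot [ 0.21 -0.08 -0.07]
1.975 [ 0.3908 -0.0532  0.3525] [ 0.456 -0.257 -0.138  2.431 -1.047  0.485 -0.174] 1.0011039354591236 0.0 [1.1 0.4 0.8]
```

Call:
{"api": "send_rows", "payload": {
  "motion": "0 0.012 0.003 -0.035 0 0 0;0 0.01 0.003 -0.035 0 0 0;0 0.008 0 -0.039 0 0 0;0 0 0 0 0 0 0;0 0 0 0 0 0 0"
}}

```text
clock: 2.6
position: [0.4077, -0.0555, 0.3155]
ee_rot: [-2.798, -0.359, -1.197]
force: [-0.1, -0.1, 0.7]
width: 1.001
gripper_force: 0.0
```

```bash
python3 - <<'E'
from h import *
report(np.pi/4,.0)
m=arm.camera_model("wrist");i,d=arm.get_image("wrist");P=cloud(d,m)
i2,d2=arm.get_image("scene")
cv2.imwrite("pics/w1.png",np.hstack([cv2.resize(i,(400,300)),cv2.resize(i2,(400,300))]))
for nm,Q in(("wrist",P),("scene",cloud(d2,arm.camera_model("scene"))),("top",cloud(arm.get_image("top")[1],arm.camera_model("top")))):
  q=Q.reshape(-1,3);q=q[(abs(q[:,0]-.5355)<.035)&(abs(q[:,1]+.0185)<.035)&(q[:,2]>.075)&(q[:,2]<.199)]
  if len(q)>9:print(nm,len(q),cv2.minAreaRect((q[:,:2]*1000).astype(np.float32)),np.median((q-C)@np.stack([u,n]).T,0))
E
```

```text
1 dpos [ 0.0955  0.0289 -0.1573] drot [-124.42  -30.04  125.42]
-1 dpos [ 0.0955  0.0289 -0.1573] drot [0.88 1.42 0.07]
2.6 [ 0.4077 -0.0555  0.3155] [-0.053 -0.211  0.254  2.52  -1.294  0.272  0.081] 1.0005330016832257 0.0 [-0.1 -0.1  0.7]
wrist 3442 ((530.496826171875, -20.47237777709961), (3.009295701980591, 34.00251007080078), 13.577978134155273) [-0.00545232 -0.0007457 ]
scene 333 ((531.8592529296875, -19.152442932128906), (19.453327178955078, 34.067665100097656), 31.427288055419922) [-0.0035654  -0.00328588]
top 136 ((535.5131225585938, -18.60100555419922), (11.267570495605469, 33.727020263671875), 14.904712677001953) [-0.00468312 -0.0007207 ]
```

View pics/w1.png

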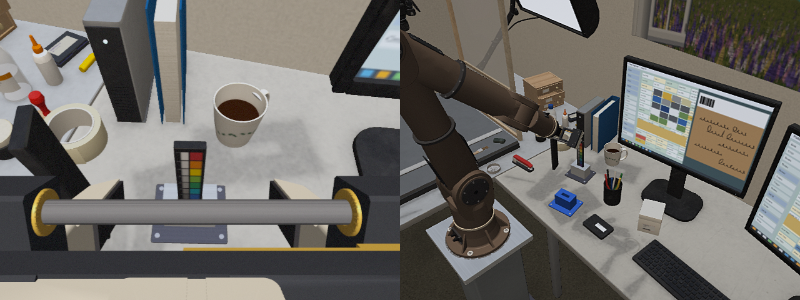

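The wrist is close to straight, with j5 and j4 near their limits. I'll use a steeper tool pitch (62° down) and grip higher on the bar, at z ≈ 0.16.

```bash
sed -i 's/^C=.*/C=np.array([.5355,-.0187,.160])/' h.py; python3 -c "
from h import *
report(np.radians(62),.09)"
```

```text
1 dpos [ 0.0658  0.0223 -0.0342] drot [-105.32  -24.83  143.2 ]
-1 dpos [ 0.0658  0.0223 -0.0342] drot [-3.25 17.89  0.07]
2.75 [ 0.4073 -0.0568  0.3152] [-0.051 -0.211  0.255  2.521 -1.296  0.271  0.082] 0.9969990668691647 0.0 [-1.1 -1.   0.4]
```

Call:
{"api": "send_rows", "payload": {
  "motion": "0 0 0 0.02 -0.8 4.5 0;0 0 0 0.02 -0.8 4.5 0;0 0 0 0.01 -0.8 4.5 0;0 0.01 0 0 -0.8 4.5 0;0 0 0 0 0 0 0"
}}

```text
clock: 3.38
position: [0.4211, -0.0521, 0.3558]
ee_rot: [-2.924, -0.375, -0.829]
force: [0.0, -0.5, -0.1]
width: 1.002
gripper_force: 0.0
```

```bash
python3 -c "
from h import *
report(np.radians(62),.09)"
```

```text
1 dpos [ 0.0521  0.0176 -0.0749] drot [-86.5  -23.13 155.89]
-1 dpos [ 0.0521  0.0176 -0.0749] drot [-1.47  3.48 -0.56]
3.375 [ 0.4211 -0.0521  0.3558] [ 0.364 -0.16  -0.176  2.236 -0.471  0.607 -0.804] 1.0023729130582153 0.0 [ 0.  -0.5 -0.1]
```

Call:
{"api": "send_rows", "payload": {
  "motion": "0 0.02 0.006 -0.015 -0.7 1.7 -0.3;0 0.02 0.006 -0.02 -0.7 1.8 -0.3;0 0.012 0.005 -0.02 0 0 0;0 0 0 -0.02 0 0 0;0 0 0 0 0 0 0"
}}

```text
clock: 4.0
position: [0.4702, -0.0343, 0.2782]
ee_rot: [-2.967, -0.369, -0.732]
force: [0.6, -0.1, -0.5]
width: 1.001
gripper_force: 0.0
```

```bash
python3 -c "
from h import *
report(np.radians(62),.0)"
```

```text
1 dpos [ 0.044   0.0102 -0.0767] drot [  81.48   20.98 -159.03]
-1 dpos [ 0.044   0.0102 -0.0767] drot [-0.17 -0.29 -0.03]
4.0 [ 0.4702 -0.0343  0.2782] [ 0.339  0.044 -0.294  2.245 -0.325  0.408 -1.006] 1.0006939493792848 0.0 [ 0.6 -0.1 -0.5]
```

Call:
{"api": "send_rows", "payload": {
  "motion": "0 0.011 0.003 -0.019 0 0 0;0 0.011 0.002 -0.019 0 0 0;0 0.011 0.003 -0.019 0 0 0;0 0.011 0.002 -0.019 0 0 0;0 0 0 0 0 0 0"
}}

```text
clock: 4.62
position: [0.5157, -0.0242, 0.2038]
ee_rot: [-2.967, -0.37, -0.736]
force: [0.1, 0.3, 0.5]
width: 1.003
gripper_force: 0.0
```

```bash
python3 - <<'E'
from h import *
report(np.radians(62),.0)
i,d=arm.get_image("wrist");i2,d2=arm.get_image("scene")
cv2.imwrite("pics/w2.png",np.hstack([cv2.resize(i,(400,300)),cv2.resize(i2[170:320,200:400],(400,300))]))
E
```

```text
1 dpos [-0.0015  0.0001 -0.0023] drot [  81.69   20.94 -158.99]
-1 dpos [-0.0015  0.0001 -0.0023] drot [-0.13 -0.15 -0.05]
4.625 [ 0.5157 -0.0242  0.2038] [ 0.268  0.24  -0.29   2.259 -0.275  0.186 -1.063] 1.002603161502058 0.0 [0.1 0.3 0.5]
```

View pics/w2.png

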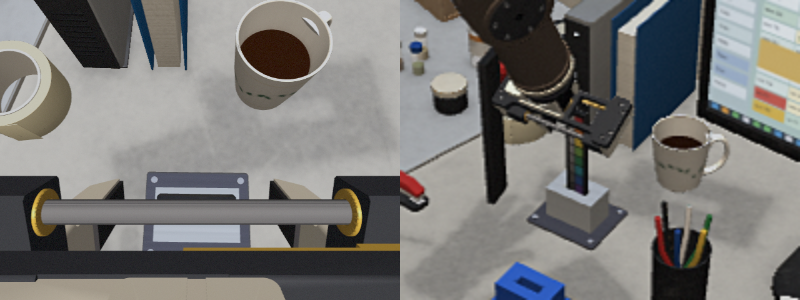

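The bar sits centred between the fingers in both views. Next I close gently.

Call:
{"api": "send_rows", "payload": {
  "motion": "0.4 0 0 0 0 0 0;0.55 0 0 0 0 0 0;0.6 0 0 0 0 0 0;0.65 0 0 0 0 0 0;0.7 0 0 0 0 0 0",
  "force": 8
}}

```text
clock: 5.35
position: [0.516, -0.0239, 0.2042]
ee_rot: [-2.966, -0.371, -0.738]
force: [0.2, 0.3, 0.4]
width: 0.508
gripper_force: 0.0
```

Call:
{"api": "send_rows", "payload": {
  "motion": "1 0 0 0 0 0 0;1 0 0 0 0 0 0;1 0 0 0 0 0 0;1 0 0 0 0 0 0",
  "force": 8
}}

```text
clock: 5.85
position: [0.516, -0.0239, 0.2042]
ee_rot: [-2.967, -0.371, -0.738]
force: [-0.7, 0.1, -0.6]
width: 0.366
gripper_force: 8.0
```

Call:
{"api": "send_rows", "payload": {
  "motion": "1 0 0 0 0 0 0;1 0 0 0 0 0 0;1 0 0 0 0 0 0;1 0 0 0 0 0 0",
  "force": 15
}}

```text
clock: 6.35
position: [0.516, -0.024, 0.2041]
ee_rot: [-2.967, -0.37, -0.738]
force: [0.3, -0.4, 0.1]
width: 0.368
gripper_force: 15.0
```

Gripped at 34 mm opening. Now I lift straight up.

Call:
{"api": "send_rows", "payload": {
  "motion": "1 0 0 0.01 0 0 0;1 0 0 0.02 0 0 0;1 0 0 0.02 0 0 0;1 0 0 0.02 0 0 0;1 0 0 0 0 0 0"
}}

```text
clock: 6.98
position: [0.5169, -0.0239, 0.2764]
ee_rot: [-2.966, -0.371, -0.744]
force: [0.1, 1.0, -0.4]
width: 0.37
gripper_force: 15.0
```

```bash
python3 -c "
from h import *
report(np.radians(62),.0)"
```

```text
1 dpos [-0.0028 -0.0002 -0.0749] drot [-82.1  -20.9  158.78]
-1 dpos [-0.0028 -0.0002 -0.0749] drot [-0.09  0.15 -0.07]
6.975 [ 0.5169 -0.0239  0.2764] [ 0.245  0.117 -0.248  2.172 -0.242  0.389 -1.113] 0.37002627445622954 14.99028816819191 [ 0.1  1.  -0.4]
```

Call:
{"api": "send_rows", "payload": {
  "motion": "1 0 0 0.02 0 0 0;1 0 0 0.025 0 0 0;1 0 0 0.025 0 0 0;1 0 0 0.02 0 0 0;1 0 0 0 0 0 0"
}}

```text
clock: 7.6
position: [0.5165, -0.0239, 0.365]
ee_rot: [-2.966, -0.371, -0.741]
force: [-0.7, -0.3, -0.5]
width: 0.366
gripper_force: 15.0
```

Call:
{"api": "send_rows", "payload": {
  "motion": "1 -0.005 0 0 -1.1 4.4 0;1 -0.005 0 0 -1.1 4.4 0;1 -0.005 0 0 -1.1 4.4 0;1 -0.005 0 0 -1.1 4.4 0;1 -0.005 0 0 -1.1 4.4 0"
}}

```text
clock: 8.22
position: [0.4904, -0.0239, 0.3625]
ee_rot: [-3.099, -0.386, -0.135]
force: [-0.0, -0.1, -0.9]
width: 0.373
gripper_force: 15.0
```

Call:
{"api": "send_rows", "payload": {
  "motion": "1 -0.005 0 0 -1.1 4.4 0;1 -0.005 0 0 -1.1 4.4 0;1 -0.005 0 0 -1.1 4.4 0;1 -0.005 0 0 -1.1 4.4 0;1 -0.005 0 0 -1.1 4.4 0"
}}

```text
clock: 8.85
position: [0.4656, -0.0238, 0.3626]
ee_rot: [3.049, 0.379, -0.474]
force: [-0.5, 0.4, -1.1]
width: 0.369
gripper_force: 15.0
```

Call:
{"api": "send_rows", "payload": {
  "motion": "1 0 0 0 0 0 0;1 0 0 0 0 0 0"
}}

```text
clock: 9.1
position: [0.466, -0.0239, 0.3634]
ee_rot: [3.051, 0.379, -0.467]
force: [-1.1, -0.2, -0.9]
width: 0.37
gripper_force: 15.0
```

```bash
python3 - <<'E'
from h import *
report(np.radians(107),.0)
o=arm.observe();T=R.from_rotvec(o["ee_rot"]).as_matrix();g=o["position"]+.047*T[:,2];print("grasp",g)
i,d=arm.get_image("wrist");i2,d2=arm.get_image("scene");S=cloud(d2,arm.camera_model("scene"))
cv2.imwrite("pics/w3.png",np.hstack([cv2.resize(i,(400,300)),cv2.resize(i2[120:300,200:440],(400,300))]))
q=S.reshape(-1,3);c=i2.reshape(-1,3);l=(q-g)@np.stack([u,n,up]).T
k=(abs(l[:,1])<.016)&(l[:,2]<-.02)&(l[:,2]>-.13)&(abs(l[:,0])<.14);l=l[k]
print(len(l),l.min(0),l.max(0))
x=l-l.mean(0);print(np.linalg.svd(x,full_matrices=False)[1:],l.mean(0))
E
```

```text
1 dpos [ 0.0828  0.0086 -0.1584] drot [ 51.66  12.59 171.96]
-1 dpos [ 0.0828  0.0086 -0.1584] drot [-0.19 -0.42  0.08]
9.1 [ 0.466  -0.0239  0.3634] [ 0.09   0.293 -0.235  1.646  0.093  1.514 -1.489] 0.3695344998775395 14.990357905626297 [-1.1 -0.2 -0.9]
grasp [ 0.45231625 -0.02712899  0.3185089 ]
500 [-0.11188505 -0.01590501 -0.10523261] [-0.02184988  0.01590307 -0.02001021]
(array([0.71562761, 0.21277742, 0.07106361]), array([[-0.70800824,  0.01049887, -0.70612613],
       [ 0.04384328, -0.99730722, -0.05878837],
       [ 0.7048419 ,  0.07258154, -0.70564142]])) [-0.0710838  -0.001417   -0.05965457]
```

View pics/w3.png

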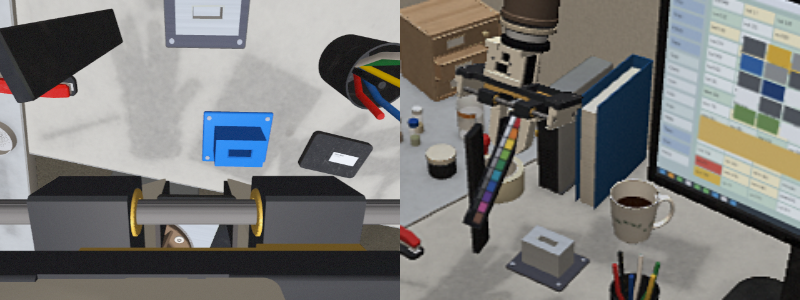

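The bar leans 45° with its patches facing up, its low end is about 0.21 m above the desk, and it is clear of everything.

```bash
python3 -c "
from cell import arm
print(abs(arm.observe()['dq']).max(),arm.sign_off())"
```

```text
the job is handed in; nothing more can be done
0.008585254215580146 None
```

The job is handed in: the arm drew the smaller colour bar up out of its slot and is holding it still with a 15 N grip, tipped to a measured 45° with patches up and its low end about 21 cm above the desk, clear of the stand; sign-off returned no verdict.

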